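# Clamp a battery pack in the test nest

## Robot

A 6-joint arm with a two-finger parallel gripper is mounted at the origin on a cart in front of the work surface, level with it; the furniture and walls round the work are solid. World frame = base frame: x ahead of the robot, y to its left, z up, the work surface at z = 0. Lengths are in m, angles in rad, forces in N, time in s.
With the tool pointing down it reaches from about 0.35 to 1 m from the base axis. Payload 7.1 kg.
Tool frame: the origin (TCP) lies midway between the tips of the shut fingers; the grasp point (between the pads) lies 19 mm behind it; z points along the fingers, y is the direction in which the jaws open and shut (so a half turn about z gives the same grasp; the last joint's range is limited). The gripper opens to 85 mm and grips with 20 to 120 N. Pads are 22 mm wide; open, the fingers measure 114 mm over their backs; the gripper's body (76 mm by 85 mm) begins 54 mm behind the grasp point. The pads swing forward as they close: fully open they stand 13 mm farther back than shut.
Start: joints at [-1.235, 0.423, 1.63, -0, 1.089, -0.019], TCP at [0.217, -0.586, 0.231] pointing down, gripper open.
Joint ranges: [-3, 3], [-0.9, 2.11], [0.09, 2.58], [-1.31, 4.45], [0.11, 2.69], [-2.54, 2.54]. Speed limits (rad/s): [2.39, 2.39, 3.01, 3.14, 3.14, 3.14].

## Interface

Orientations are given as a unit quaternion [x, y, z, w].
In Python, from plant import arm gives the robot as it stands. The module is installed in compiled form; this text tells all that it offers.
- The arm moves only by the tool send_rows, never from a script. Its argument "commands" is a list of rows, each a list of 7 numbers: the turn, a rotation vector about the tool's x, y, z in units of 8 degrees (1.0 is 8 degrees), then the shift along the tool's x, y, z in units of 50 mm (1.0 is 50 mm), then the gripper's target within -1 to 1 (fully open at 1, half-way at 0, shut at -1). In form: [[ax, ay, az, tx, ty, tz, gripper], ...]. A call has 1 to 10 rows; each row shifts and turns the commanded pose from where the row before left it, along the tool's axes as they then stand; what a row does not reach is not made up. A row lasts 1/10 s, in which the tool goes at most 50 mm and 8.59 degrees, less where a joint would pass 70% of its speed; a pose out of reach is approached as far as the arm can. A call is refused whole if a number of a shift passes 1 or a number of a turn 1, either way. A call with a gripper value outside its range is refused whole. The fingers move at their own pace and stop on an object; the grip force is fixed at half the most. Time passes only in rows, so rows that do not move let the fingers close. It gives the time, the measured TCP pose, the force and the opening at its end, in the units of the state.
- arm.state(): the state, without advancing time (a new reading comes with each control period).
- arm.grab_frame(name): name is "scene" or "top" or "wrist"; returns a dict with "color" (480x640x3 uint8, red, green, blue), "z_map" (480x640 float32, m along the optical axis (not along the pixel's ray), 0 where there is no reading), "camera_matrix" (3x3 intrinsics, pixels), "origin" and "attitude" of the camera in the world; the wrist camera has in their place "mount" (4x4, takes a point from camera to tool coordinates, whose origin is the TCP and whose axes are the flange's). Camera axes: x right, y down, z forward; pixel columns grow to the right and rows downward; lengths in m; the calibration is good to about 2 mm. A picture is of the moment at which its call begins: read the wrist's pose just before it.
- arm.hand_in(): hands the job in, once; it reports no verdict.
The state is a dict: "time_s": time; "joint_pos": joint angles; "qd": joint speeds; "effort": joint torques, N m; "ee_pos": TCP position; "tool_rot": TCP orientation; "ft_force": force on the tool from outside, world axes, zero at the start; "ft_torque": the same for the moment, N m; "grip_width": opening from 0.0 (shut) to 1.0 (fully open).
Only numpy, scipy, OpenCV 4.12 (cv2) and the standard library are available. Lean on these libraries where they do the work, as an engineer would, in place of code of your own. Each camera call takes 0.05 s, during which the arm holds its last target. There are 200 camera calls.

## Task

Take the upright battery pack out of its charger, stand it on the bare bench and let go, then take it by its other two sides and stand it, either way round, on the floor of the test nest while the clamp is still open. Let go of it and press the red clamp lever down until it snaps over and stays down. Do not disturb the spanner and the stopwatch.

Things in the scene. Friction and masses are not known exactly. Their poses are not given: they have to be found in the camera images.
- pack_center (a point): Centre of the loose battery pack: upright white block with a blue band near the top, 62 (its x) x 42 (its y) x 80 mm tall (z), 0.15 to 0.31 kg, rigid. Alike either way round (half turn about z). Starts standing in the charger, its x along the charger's x. The bench round x = 0.45 m, y = -0.08 m is always free, to stand it there meanwhile.
- charger_floor (a point): Centre of the charger's inner floor, 6 mm above the bench; axes of the charger, z up. Fixed black cradle, foot 104 (x) x 86 mm (y). Walls 46 mm long in x reach 78 mm above the floor at y = +-25 to +-37 mm and cover the pack's 62 mm wide faces: here it can be gripped only across its 62 mm (x). 8 mm lips at x = +-35 to +-41 mm. Lift straight up.
- nest_floor (a point): Centre of the pocket floor of the test nest, 8 mm above the bench; x towards the clamp lever, z up. Pocket 72 (x) x 50 mm (y); the pack stands in it with its 62 mm along x. Grey walls, 34 mm long in y, 78 mm above the floor, at x = +-36 to +-46 mm: here the pack can be held only across its 42 mm (y). 7 mm lips at y = +-25 to +-31 mm.
- nest: The same fixed test nest: aluminium plate 226 x 100 mm, 8 mm thick, x = -56 to 170 mm, y = +-50 mm. Origin on the bench under the pocket's centre, same axes as nest_floor. The clamp's plunger comes through the +x wall 42 mm above the pocket floor and moves 8.5 mm in as the lever goes down; it pushes the pack towards the other wall.
- lever_pad (a point): Middle of the upper face of the red pad (50 x 28 mm, 10 mm thick) on the clamp lever. Lever axis: along nest y at nest x = 80 mm, 50 mm above the bench; the pad lies 60 to 110 mm from it, outwards. This point is 103 mm above the bench with the lever up; 55 mm, at nest x = 165 mm, when fully down and level. Press straight down with shut fingers at about nest x = 152 mm.
- lever (a joint): Angle of the clamp lever: 0 = up (35 degrees above level, clamp open, as at the start), 0.61 rad = fully down and level, clamp shut. An over-centre mechanism resists with up to about 8 N at the pad (highest near 0.08 rad), lets go at 0.305 rad and then pulls the lever down by itself and keeps it there; let go earlier and it springs up again.
- spanner: Loose steel open-ended spanner, 154 mm long, 7 mm thick, lying on the bench; a bystander. Origin at its middle, underside.
- stopwatch: Loose black digital stopwatch, 62 x 61 x 17 mm, on the bench; a bystander. Origin at its middle, underside.
Not all that is in view belongs to the job. Leave any green look-alike of the part that bears pack_center alone.

How it is judged:
On the way, in this order (a step that is already met when the one before it is completed fails the run):
1. the pack stands upright on the bare bench, clear of charger and nest, let go (height (world z) of pack_center between 0.036 and 0.044 m and angle between pack_center's own z axis and vertical below 0.08 rad and horizontal distance between pack_center and charger_floor above 0.07 m and contact force between the fingers and anything else below 0.2 N), for 0.2 s.
2. the pack stands in the nest's pocket, let go, with the clamp still open (x of pack_center in the frame of nest_floor between -0.0075 and 0.0075 m and y of pack_center in the frame of nest_floor between -0.0065 and 0.0065 m and z of pack_center in the frame of nest_floor between 0.036 and 0.044 m and angle between pack_center's own z axis and vertical below 0.08 rad and value of joint lever below 0.12 rad and contact force between the fingers and pack below 0.2 N), for 0.2 s.
At the end, for the whole second after the job is handed in: The pack stands at rest on the pocket floor of the nest (centre within 7.5 mm of the pocket's along x, 6.5 mm along y, 36 to 44 mm above its floor, tilt under 0.08 rad) and the lever has snapped down and stays there by itself (joint above 0.55 of 0.61 rad) (x of pack_center in the frame of nest_floor between -0.0075 and 0.0075 m and y of pack_center in the frame of nest_floor between -0.0065 and 0.0065 m and z of pack_center in the frame of nest_floor between 0.036 and 0.044 m and angle between pack_center's own z axis and vertical below 0.08 rad and linear speed of pack below 0.02 m/s and value of joint lever above 0.55 rad); the robot touches nothing.
It fails at once if a bystander (spanner or stopwatch) is moved by more than 30 mm (distance of any of spanner, stopwatch from where it was at the start of the episode above 0.03 m).
It also fails if it takes over 58 s, if anything falls off the work surface, if the arm or the gripper's body presses on something with over 40 N, if the wrist force passes 120 N, or if a joint passes its speed limit or range.

## Working session

There is one attempt and no reset: what is moved stays moved. The work goes in short steps, Python scripts to look and compute and a tool call to move; the robot and the scene stay as the last step left them, time stands still between calls to the robot, and variables do not carry over. Pictures are saved under pics/ and viewed, about 8 in all and at most 12, crops included, and the job is handed in when it is done.

Besides the shell and the picture viewer there is one more tool, called after "Emit:" as name(argument=value, ...), one argument or row to a line, values as JSON. send_rows: Moves the arm, as the interface text tells. Its arguments: {"type":"object","properties":{"commands":{"type":"array"}},"required":["commands"]}

```bash
mkdir -p pics; cat > h.py <<'E'
import numpy as np, cv2
from plant import arm
from scipy.spatial.transform import Rotation as R
def rot(a):
    a=np.array(a,float)
    return a if a.shape==(3,3) else R.from_quat(a).as_matrix()
def grab(n):
    s=arm.state(); f=arm.grab_frame(n)
    if n=="wrist":
        T=np.eye(4);T[:3,:3]=rot(s["tool_rot"]);T[:3,3]=s["ee_pos"];T=T@np.array(f["mount"])
    else:
        T=np.eye(4);T[:3,:3]=rot(f["attitude"]);T[:3,3]=f["origin"]
    f["T"]=T; return f
def cloud(f):
    K=np.array(f["camera_matrix"]);z=f["z_map"];v,u=np.mgrid[:480,:640]
    p=np.stack([(u-K[0,2])/K[0,0]*z,(v-K[1,2])/K[1,1]*z,z],-1)
    return p@f["T"][:3,:3].T+f["T"][:3,3]
def plane(f,uv,z):
    K=np.array(f["camera_matrix"]);uv=np.atleast_2d(uv)
    d=np.c_[(uv-K[[0,1],[2,2]])/K[[0,1],[0,1]],np.ones(len(uv))]@f["T"][:3,:3].T
    o=f["T"][:3,3];return o+d*((z-o[2])/d[:,2])[:,None]
def save(f,n): cv2.imwrite("pics/"+n,f["color"][:,:,::-1])
E
python3 - <<'E'
from h import *
print(arm.state())
for n in("scene","top"):
    f=grab(n);save(f,n+".png");print(n,f["T"].round(3),np.array(f["camera_matrix"]).round(1));np.savez(n+".npz",**{k:f[k] for k in("color","z_map","camera_matrix","T")})
    print((f["z_map"]>0).mean())
E
```

```text
{'time_s': 0.0, 'joint_pos': array([-1.23498702e+00,  4.23835632e-01,  1.63072993e+00, -7.50539946e-06,
        1.08859846e+00, -1.89608806e-02]), 'qd': array([-2.10018664e-03, -9.46804250e-04,  1.07651155e-03, -7.98237587e-05,
        5.57789436e-04, -1.21368989e-03]), 'effort': array([-3.35719315e-04, -5.57377052e+01, -2.81747353e+01, -5.68273526e-05,
        7.10062101e-03, -1.85829515e-05]), 'ee_pos': array([ 0.21696686, -0.58552471,  0.23053326]), 'tool_rot': array([ 9.84307862e-01,  1.76457968e-01, -1.27233023e-04, -7.75319686e-04]), 'ft_force': array([-0.00342244,  0.15434828,  0.08091742]), 'ft_torque': array([-0.02699719, -0.03051325, -0.00265353]), 'grip_width': 0.9998272882957263}
scene [[-0.706 -0.356  0.612  0.029]
 [-0.708  0.335 -0.622  0.519]
 [ 0.016 -0.872 -0.489  0.526]
 [ 0.     0.     0.     1.   ]] [[448.5   0.  324.1]
 [  0.  448.5 236.2]
 [  0.    0.    1. ]]
0.996083984375
top [[-0.015 -0.997  0.074  0.456]
 [-1.     0.015 -0.007 -0.02 ]
 [ 0.006 -0.074 -0.997  1.501]
 [ 0.     0.     0.     1.   ]] [[611.2   0.  315. ]
 [  0.  611.2 238.2]
 [  0.    0.    1. ]]
0.99587890625
```

View pics/top.png

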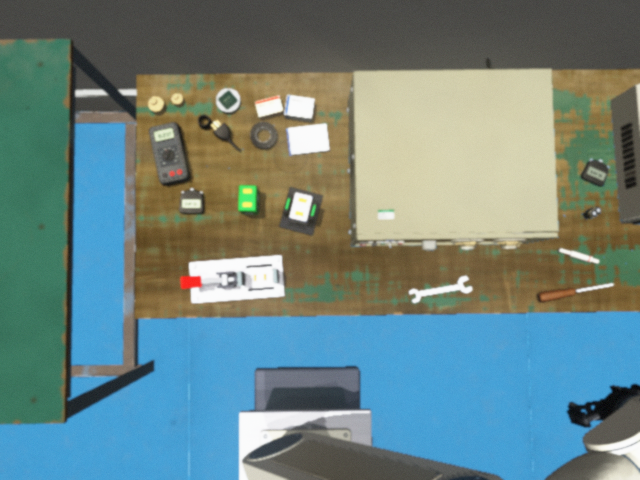

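View pics/scene.png

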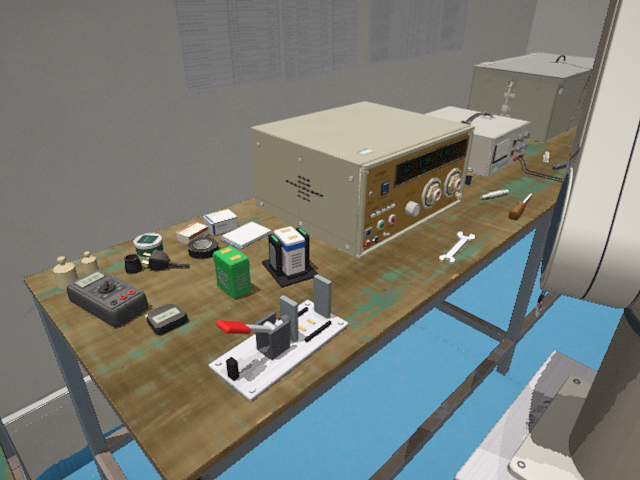

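The top view shows the pack in the charger at (300,206), the green decoy at (248,198), the nest plate centred at (237,279) with the red pad at (190,282), the spanner at (440,290) and the stopwatch at (192,202). A large instrument stands to the right of x=350 px.

```bash
cat > m.py <<'E'
from h import *
f=dict(np.load("top.npz"));P=cloud(f);c=f["color"].astype(int);hsv=cv2.cvtColor(f["color"],cv2.COLOR_RGB2HSV)
def rect(name,m,z,roi):
    M=np.zeros((480,640),np.uint8);x0,y0,x1,y1=roi;M[y0:y1,x0:x1]=m[y0:y1,x0:x1]
    cs,_=cv2.findContours(M,cv2.RETR_EXTERNAL,cv2.CHAIN_APPROX_NONE)
    k=max(cs,key=cv2.contourArea).reshape(-1,2).astype(float)
    w=plane(f,k,z)[:,:2]*1000
    (cx,cy),(a,b),th=cv2.minAreaRect(w.astype(np.float32))
    print(name,"c",round(cx,1),round(cy,1),"size",round(a,1),round(b,1),"ang",round(th,2),
      "depth med", np.median(P[M>0],0).round(4))
V=hsv[...,2];S=hsv[...,1]
z=P[...,2]
rect("plate",(V>170)&(S<60),.008,(180,245,300,312))
rect("plate_h",(z>.003),.008,(170,245,300,312))
rect("packtop_h",(z>.07),.086,(270,175,330,240))
rect("packtop_c",(V>150)&(S<140)&(z>.06),.086,(270,175,330,240))
rect("chargerfoot",(V<75)|(z>.02),.006,(270,175,335,240))
rect("red",(hsv[...,0]<8)&(S>150)&(V>100),.1,(170,260,215,300))
rect("decoy",(z>.05),.08,(225,175,268,220))
rect("watch",(z>.008),.017,(175,183,212,220))
rect("spanner",(V>190)&(S<60),.007,(400,265,480,305))
rect("instr",(z>.05),.2,(340,60,570,255))
i=P[60:255,340:570].reshape(-1,3);i=i[i[:,2]>.05];print("instr min/max",np.percentile(i,[1,99],axis=0).round(3))
e=cv2.resize(f["color"][170:320,160:360],(800,600),interpolation=cv2.INTER_CUBIC);cv2.imwrite("pics/topcrop.png",e[:,:,::-1])
# scene view cloud extents
g=dict(np.load("scene.npz"));Q=cloud(g)
print("bench z", np.median(Q[330:345,330:380,2]) , np.median(z[250:260,300:340]))
E
python3 m.py
```

```text
plate c 469.2 163.4 size 103.5 229.1 ang 3.56 depth med [0.469  0.1584 0.0075]
plate_h c 468.9 171.0 size 110.0 252.4 ang 4.09 depth med [0.4679 0.1633 0.0082]
packtop_h c 630.9 -6.0 size 57.7 63.1 ang 75.35 depth med [0.6326 0.0012 0.0844]
packtop_c c 633.5 1.8 size 41.3 62.0 ang 75.22 depth med [0.6336 0.0016 0.085 ]
chargerfoot c 633.8 2.4 size 85.4 84.0 ang 75.04 depth med [ 6.256e-01 -5.000e-04  8.270e-02]
red c 463.1 257.0 size 45.9 27.3 ang 89.14 depth med [0.4632 0.2584 0.1034]
decoy c 656.2 125.3 size 42.2 63.9 ang 89.54 depth med [0.6554 0.1252 0.0788]
watch c 662.1 268.3 size 58.8 61.5 ang 89.18 depth med [0.6579 0.2691 0.0158]
spanner c 433.8 -333.9 size 41.2 150.5 ang 13.61 depth med [ 0.4357 -0.3409  0.0048]
instr c 728.2 -327.9 size 446.2 412.9 ang 89.94 depth med [ 0.7181 -0.3238  0.2237]
instr min/max [[ 0.537 -0.537  0.085]
 [ 0.904 -0.117  0.231]]
bench z -0.0007187258034342947 -0.000882506004810435
```

View pics/topcrop.png

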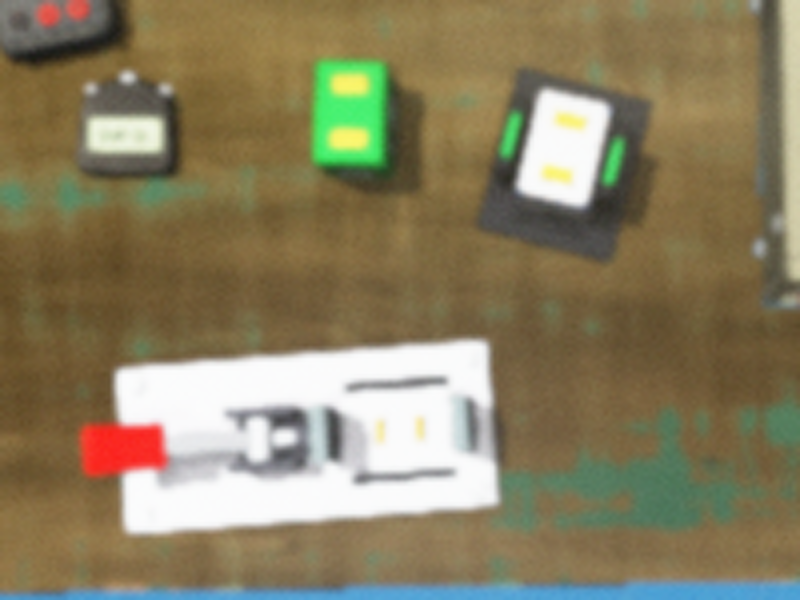

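Emit:
send_rows(
  commands=[
    [0,0,0,0.6,-0.6,-0.05,1],
    [0,0,0,0.6,-0.6,-0.05,1],
    [0,0,0,0.6,-0.6,-0.05,1],
    [0,0,0,0.6,-0.6,-0.05,1],
    [0,0,0,0.6,-0.6,-0.05,1],
    [0,0,0,0.6,-0.6,-0.05,1],
    [0,0,0,0.6,-0.6,-0.05,1],
    [0,0,0,0.6,-0.6,-0.05,1],
    [0,0,0,0.6,-0.6,-0.05,1],
    [0,0,0,0.6,-0.6,-0.05,1],
  ],
)

```text
time_s: 1.1
ee_pos: [0.3945, -0.1988, 0.2563]
tool_rot: [0.984, 0.176, -0.0, -0.0]
ft_force: [-0.4, -0.1, -0.1]
grip_width: 1.0
```

Emit:
send_rows(
  commands=[
    [0,0,-0.98,0,0,0,1],
    [0,0,-0.98,0,0,0,1],
    [0,0,-0.98,0,0,0,1],
    [0,0,-0.98,0,0,0,1],
    [0,0,-0.98,0,0,0,1],
    [0,0,-0.98,0,0,0,1],
    [0,0,-0.98,0,0,0,1],
    [0,0,0,0,0,0,1],
  ],
)

```text
time_s: 1.9
ee_pos: [0.394, -0.2004, 0.2561]
tool_rot: [0.792, 0.611, -0.0, -0.0]
ft_force: [0.5, -0.2, -0.0]
grip_width: 0.998
```

```bash
cat > go.py <<'E'
import sys
from h import *
# usage: go.py x y z psi -> total shift/turn in tool units (turn first, then shift after the turn; and shift before the turn)
s=arm.state();r=rot(s["tool_rot"]);p=s["ee_pos"]
psi=np.degrees(np.arctan2(r[1,0],r[0,0]))
print("t",round(s["time_s"],2),"p",p.round(4),"psi",round(psi,2),"tilt",np.round(r[:2,2],4),"j",s["joint_pos"].round(2),"F",np.round(s["ft_force"],1),"grip",round(s["grip_width"],3))
if len(sys.argv)>3:
    x,y,z,q=map(float,sys.argv[1:5]);t=np.radians(q)
    G=np.c_[[np.cos(t),np.sin(t),0],[np.sin(t),-np.cos(t),0],[0,0,-1]]
    d=np.array([x,y,z])-p
    print("turn units total",(R.from_matrix(r.T@G).as_rotvec(degrees=True)/8).round(3))
    print("shift now-axes",(r.T@d/.05).round(3),"after-turn axes",(G.T@d/.05).round(3))
E
python3 go.py 0.6335 0.0018 0.2 75.2
```

```text
t 1.9 p [ 0.394  -0.2004  0.2561] psi 75.28 tilt [-0.0005  0.0002] j [-0.5   0.12  1.99 -0.    1.03 -0.24] F [ 0.5 -0.2 -0. ] grip 0.998
turn units total [-0.004 -0.001  0.01 ]
shift now-axes [5.128 3.606 1.121] after-turn axes [5.133 3.598 1.122]
```

Emit:
send_rows(
  commands=[
    [0,0,0,0.78,-0.2,0,1],
    [0,0,0,0.78,-0.2,0,1],
    [0,0,0,0.78,-0.2,0,1],
    [0,0,0,0.78,-0.2,0,1],
    [0,0,0,0.78,-0.2,0,1],
    [0,0,0,0.25,0.92,0,1],
    [0,0,0,0.25,0.92,0,1],
    [0,0,0,0.25,0.92,0,1],
    [0,0,0,0.25,0.92,0,1],
    [0,0,0,0.25,0.92,0,1],
  ],
)

```text
time_s: 2.9
ee_pos: [0.6357, 0.0027, 0.2559]
tool_rot: [0.793, 0.609, -0.0, -0.0]
ft_force: [0.8, 0.3, 0.7]
grip_width: 0.999
```

Emit:
send_rows(
  commands=[
    [0,0,0,0,0,0.37,1],
    [0,0,0,0,0,0.37,1],
    [0,0,0,0,0,0.37,1],
    [0,0,0,0,0,0,1],
    [0,0,0,0,0,0,1],
  ],
)

```text
time_s: 3.4
ee_pos: [0.6339, 0.0025, 0.2007]
tool_rot: [0.793, 0.609, -0.0, -0.0]
ft_force: [-0.2, -0.6, 0.3]
grip_width: 1.003
```

```bash
python3 go.py 0.6335 0.0018 0.2 75.2; python3 - <<'E'
from h import *
f=grab("wrist");save(f,"w1.png");P=cloud(f);z=P[...,2]
np.savez("w1.npz",**{k:f[k] for k in("color","z_map","camera_matrix","T")})
hsv=cv2.cvtColor(f["color"],cv2.COLOR_RGB2HSV)
m=((z>.08)&(z<.095)&(hsv[...,2]>140)).astype(np.uint8)
cs,_=cv2.findContours(m,cv2.RETR_EXTERNAL,cv2.CHAIN_APPROX_NONE);k=max(cs,key=cv2.contourArea).reshape(-1,2).astype(float)
print(k.min(0),k.max(0),np.median(z[m>0]));print(cv2.minAreaRect((plane(f,k,.086)[:,:2]*1000).astype(np.float32)))
E
```

```text
t 3.4 p [0.6339 0.0025 0.2007] psi 75.09 tilt [-0.0009  0.    ] j [-0.01  0.47  1.63  0.    1.04  0.25] F [-0.2 -0.6  0.3] grip 1.003
turn units total [-0.007  0.002 -0.014]
shift now-axes [-0.015 -0.004  0.014] after-turn axes [-0.015 -0.004  0.014]
[281. 214.] [360. 265.] 0.08499148238246906
((636.9334716796875, 3.2749404907226562), (40.11705017089844, 60.40085220336914), 75.08965301513672)
```

View pics/w1.png

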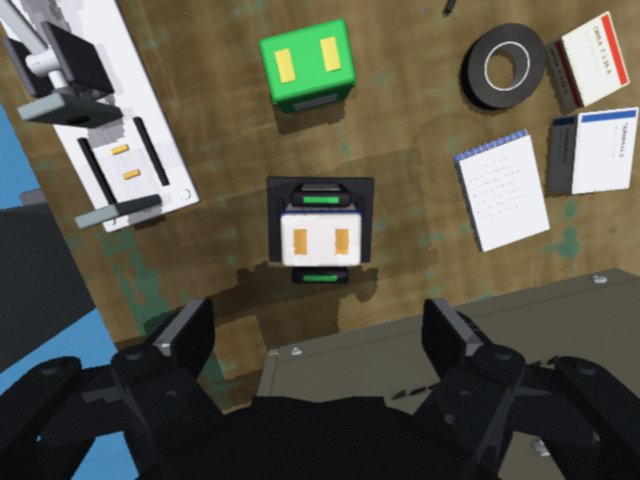

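The wrist view shows the pack's top at (321,240), centred between the charger's two green-marked walls, and the nest's contacts at (120,150)/(132,174). It agrees with the top view within 3 mm, so I am descending.

Emit:
send_rows(
  commands=[
    [0,0,0,0,0.02,0.5,1],
    [0,0,0,0,0,0.5,1],
    [0,0,0,0,0,0.5,1],
    [0,0,0,0,0,0.5,1],
    [0,0,0,0,0,0.4,1],
    [0,0,0,0,0,0.4,1],
    [0,0,0,0,0,0.3,1],
    [0,0,0,0,0,0.2,1],
    [0,0,0,0,0,0,1],
  ],
)

```text
time_s: 4.35
ee_pos: [0.6346, 0.0023, 0.0351]
tool_rot: [0.792, 0.61, -0.0, -0.0]
ft_force: [-1.0, 0.1, -0.4]
grip_width: 1.001
```

Emit:
send_rows(
  commands=[
    [0,0,0,0,0,0,-1],
    [0,0,0,0,0,0,-1],
    [0,0,0,0,0,0,-1],
    [0,0,0,0,0,0,-1],
    [0,0,0,0,0,0,-1],
    [0,0,0,0,0,0,-1],
    [0,0,0,0,0,0,-1],
    [0,0,0,0,0,0,-1],
  ],
)

```text
time_s: 5.15
ee_pos: [0.636, 0.0022, 0.0371]
tool_rot: [0.792, 0.61, 0.001, 0.001]
ft_force: [-0.1, 0.5, 6.6]
grip_width: 0.718
```

```bash
python3 go.py 0.6335 0.0018 0.2 75.2
```

```text
t 5.15 p [0.636  0.0022 0.0371] psi 75.2 tilt [ 0.0023 -0.    ] j [-0.02  0.69  1.69  0.    0.75  0.24] F [-0.1  0.5  6.6] grip 0.718
turn units total [ 0.016 -0.004  0.001]
shift now-axes [-0.019 -0.04  -3.258] after-turn axes [-0.021 -0.047 -3.258]
```

Emit:
send_rows(
  commands=[
    [0,0,0,0,0,-0.1,-1],
    [0,0,0,0,0,-0.2,-1],
    [0,0,0,0,0,-0.3,-1],
    [0,0,0,0,0,-0.4,-1],
    [0,0,0,0,0,-0.4,-1],
    [0,0,0,0,0,-0.4,-1],
    [0,0,0,0,0,-0.4,-1],
    [0,0,0,0,0,-0.3,-1],
    [0,0,0,0,0,0,-1],
  ],
)

```text
time_s: 6.05
ee_pos: [0.6366, 0.0022, 0.1639]
tool_rot: [0.792, 0.61, 0.002, 0.002]
ft_force: [0.2, 0.0, -1.6]
grip_width: 0.723
```

```bash
python3 go.py 0.45 -0.08 0.13 75.2
```

```text
t 6.05 p [0.6366 0.0022 0.1639] psi 75.21 tilt [ 0.0049 -0.0001] j [-0.02  0.52  1.65  0.    0.97  0.24] F [ 0.2  0.  -1.6] grip 0.723
turn units total [ 0.034 -0.009  0.001]
shift now-axes [-2.543 -3.191  0.66 ] after-turn axes [-2.543 -3.187  0.679]
```

Emit:
send_rows(
  commands=[
    [0,0,0,-0.19,-0.72,0,-1],
    [0,0,0,-0.19,-0.72,0,-1],
    [0,0,0,-0.19,-0.72,0,-1],
    [0,0,0,-0.19,-0.72,0,-1],
    [0,0,0,-0.19,-0.72,0,-1],
    [0,0,0,-0.53,0.14,0.3,-1],
    [0,0,0,-0.53,0.14,0.3,-1],
    [0,0,0,-0.53,0.14,0.3,-1],
    [0,0,0,0,0,0,-1],
    [0,0,0,0,0,0,-1],
  ],
)

```text
time_s: 7.05
ee_pos: [0.4481, -0.0802, 0.1152]
tool_rot: [0.793, 0.61, -0.001, -0.001]
ft_force: [0.3, 0.0, -1.5]
grip_width: 0.718
```

```bash
python3 go.py 0.45 -0.08 0.034 75.2
```

```text
t 7.05 p [ 0.4481 -0.0802  0.1152] psi 75.11 tilt [-0.0017  0.0005] j [-0.2   0.37  2.07  0.    0.7   0.06] F [ 0.3  0.  -1.5] grip 0.718
turn units total [-0.013 -0.    -0.011]
shift now-axes [0.013 0.038 1.624] after-turn axes [0.013 0.035 1.624]
```

Emit:
send_rows(
  commands=[
    [0,0,0,0,0,0.4,-1],
    [0,0,0,0,0,0.4,-1],
    [0,0,0,0,0,0.4,-1],
    [0,0,0,0,0,0.3,-1],
    [0,0,0,0,0,0.1,-1],
    [0,0,0,0,0,0,-1],
  ],
)

```text
time_s: 7.65
ee_pos: [0.4486, -0.0793, 0.0356]
tool_rot: [0.792, 0.611, -0.0, -0.0]
ft_force: [0.1, -0.5, -2.2]
grip_width: 0.718
```

Emit:
send_rows(
  commands=[
    [0,0,0,0,0,0.05,-1],
    [0,0,0,0,0,0,-1],
  ],
)

```text
time_s: 7.85
ee_pos: [0.4493, -0.0799, 0.0339]
tool_rot: [0.792, 0.61, 0.0, 0.0]
ft_force: [0.4, 0.2, -1.5]
grip_width: 0.716
```

Emit:
send_rows(
  commands=[
    [0,0,0,0,0,0.04,-1],
    [0,0,0,0,0,0,-1],
    [0,0,0,0,0,0,-1],
  ],
)

```text
time_s: 8.15
ee_pos: [0.4489, -0.08, 0.0315]
tool_rot: [0.792, 0.61, 0.0, 0.0]
ft_force: [-0.2, -0.6, -2.3]
grip_width: 0.72
```

Emit:
send_rows(
  commands=[
    [0,0,0,0,0,0.02,-1],
    [0,0,0,0,0,0,-1],
  ],
)

```text
time_s: 8.35
ee_pos: [0.449, -0.0801, 0.0311]
tool_rot: [0.792, 0.61, 0.0, 0.0]
ft_force: [-1.9, 0.8, 10.5]
grip_width: 0.722
```

Emit:
send_rows(
  commands=[
    [0,0,0,0,0,0,1],
    [0,0,0,0,0,0,1],
    [0,0,0,0,0,0,1],
    [0,0,0,0,0,0,1],
    [0,0,0,0,0,0,1],
    [0,0,0,0,0,0,1],
    [0,0,0,0,0,-0.2,1],
    [0,0,0,0,0,-0.4,1],
    [0,0,0,0,0,-0.6,1],
    [0,0,0,0,0,-0.6,1],
  ],
)

```text
time_s: 9.35
ee_pos: [0.4484, -0.0799, 0.1216]
tool_rot: [0.792, 0.61, -0.0, -0.0]
ft_force: [1.0, 0.4, -1.0]
grip_width: 1.001
```

Emit:
send_rows(
  commands=[
    [0,0,0,0,0,-0.7,1],
    [0,0,0,0,0,-0.7,1],
    [0,0,0,0,0,-0.2,1],
    [0,0,0,0,0,0,1],
    [0,0,0,0,0,0,1],
  ],
)

```text
time_s: 9.85
ee_pos: [0.4481, -0.0798, 0.1997]
tool_rot: [0.792, 0.61, -0.0, -0.0]
ft_force: [0.2, 0.3, 0.4]
grip_width: 0.997
```

```bash
python3 go.py 0.449 -0.08 0.2 165.2; cat > pk.py <<'E'
import sys
from h import *
f=grab("wrist");n=sys.argv[1];save(f,n+".png");P=cloud(f);z=P[...,2]
np.savez(n+".npz",**{k:f[k] for k in("color","z_map","camera_matrix","T")})
zt=float(sys.argv[2])
hsv=cv2.cvtColor(f["color"],cv2.COLOR_RGB2HSV)
m=((abs(z-zt)<.008)&(hsv[...,2]>140)).astype(np.uint8)
cs,_=cv2.findContours(m,cv2.RETR_EXTERNAL,cv2.CHAIN_APPROX_NONE)
for k in sorted(cs,key=cv2.contourArea)[-2:]:
    k=k.reshape(-1,2).astype(float)
    print(k.min(0),k.max(0),cv2.minAreaRect((plane(f,k,zt)[:,:2]*1000).astype(np.float32)))
print(np.median(z[m>0]))
E
python3 pk.py w2 .08
```

```text
t 9.85 p [ 0.4481 -0.0798  0.1997] psi 75.21 tilt [-0.0009  0.0002] j [-0.2   0.22  2.02  0.    0.9   0.06] F [0.2 0.3 0.4] grip 0.997
turn units total [-5.0000e-03 -5.0000e-03 -1.1249e+01]
shift now-axes [ 0.001  0.017 -0.005] after-turn axes [-0.017  0.001 -0.005]
[279.  10.] [329.  46.] ((477.15863037109375, 65.89671325683594), (35.11027526855469, 11.940412521362305), 9.070857048034668)
[279. 212.] [358. 264.] ((449.6348876953125, -78.60533142089844), (41.60764694213867, 60.87995147705078), 75.21165466308594)
0.07970897946360106
```

View pics/w2.png

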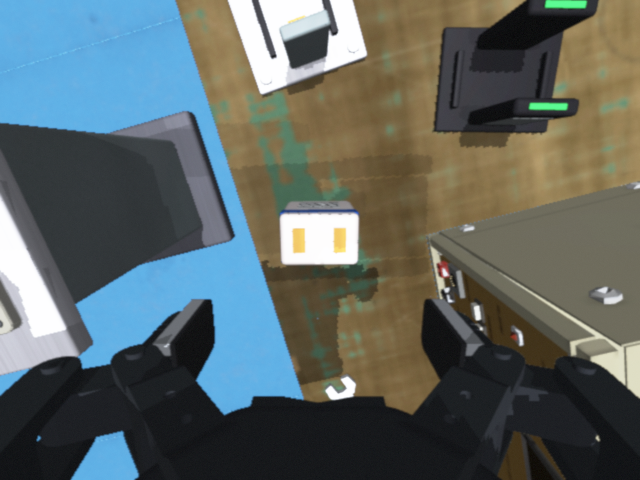

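Pack stands upright on the bench at (0.449,-0.080), seen at (320,238). Next I'll look at the nest from above with the hand empty.

Emit:
send_rows(
  commands=[
    [0,0,-0.77,0,0,-0.2,1],
    [0,0,-0.77,0,0,-0.2,1],
    [0,0,-0.77,0,0,-0.2,1],
    [0,0,0,0.74,0.14,0,1],
    [0,0,0,0.74,0.14,0,1],
    [0,0,0,0.74,0.14,0,1],
    [0,0,0,0.74,0.14,0,1],
    [0,0,0,0.74,0.14,0,1],
    [0,0,0,0,0,0,1],
    [0,0,0,0,0,0,1],
  ],
)

```text
time_s: 10.9
ee_pos: [0.4709, 0.1074, 0.2286]
tool_rot: [0.683, 0.73, -0.001, -0.001]
ft_force: [-0.2, -0.1, 0.2]
grip_width: 0.995
```

```bash
python3 go.py 0.449 -0.08 0.2 165.2; cat > n.py <<'E'
from h import *
f=grab("wrist");save(f,"w3.png");P=cloud(f);z=P[...,2]
np.savez("w3.npz",**{k:f[k] for k in("color","z_map","camera_matrix","T")})
hsv=cv2.cvtColor(f["color"],cv2.COLOR_RGB2HSV);H,S,V=hsv[...,0],hsv[...,1],hsv[...,2]
inr=(abs(P[...,0]-.47)<.08)&(P[...,1]>.02)&(P[...,1]<.35)
def show(n,m,zz,amin,hull=False):
    cs,_=cv2.findContours((m&inr).astype(np.uint8),cv2.RETR_EXTERNAL,cv2.CHAIN_APPROX_NONE)
    for k in cs:
        if cv2.contourArea(k)<amin: continue
        k=k.reshape(-1,2).astype(float);(c,s,a)=cv2.minAreaRect((plane(f,k,zz)[:,:2]*1000).astype(np.float32))
        print(n,"px",k.mean(0).round(),"c",np.round(c,1),"s",np.round(s,1),"a",round(a,2))
show("contact",(H>8)&(H<30)&(S>110)&(V>120)&(abs(z-.01)<.006),.009,15)
show("lip",(z<.022)&(z>-.0)&(V<60),.015,80)
show("wall",(z>.078)&(z<.094),.086,80)
show("red",((H<8)|(H>172))&(S>150)&(V>100),.1,100)
show("plate",(z>.004)&(z<.2),.008,3000)
E
python3 n.py
```

```text
t 10.9 p [0.4709 0.1074 0.2286] psi 93.82 tilt [-0.0033 -0.0009] j [ 0.2   0.22  1.94 -0.    0.99  0.13] F [-0.2 -0.1  0.2] grip 0.995
turn units total [-0.024 -0.011 -8.923]
shift now-axes [-3.71  -0.684  0.577] after-turn axes [-0.534 -3.735  0.572]
contact px [322. 231.] c [475.8  94. ] s [12.8  3.3] a 3.84
contact px [322. 208.] c [473.7 117.5] s [13.7  3.2] a 3.83
lip px [348. 220.] c [501.9 108.1] s [ 3.7 60.2] a 3.64
lip px [295. 220.] c [446.8 104.4] s [ 4.1 60.3] a 2.92
wall px [322. 280.] c [477.   66.7] s [33.3 12.1] a 3.87
wall px [323. 187.] c [471.9 146.5] s [33.5  9.7] a 3.82
wall px [323.  67.] c [466.2 231.3] s [28.  27.9] a 0.97
red px [324.  32.] c [465.4 252.4] s [28.8 42.1] a 3.76
plate px [322. 142.] c [470.4 169.2] s [ 99.3 278.4] a 3.64
```

View pics/w3.png

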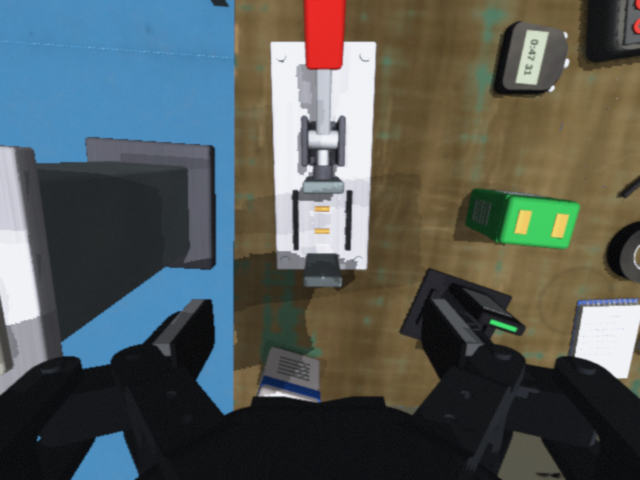

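The nest is clear: contacts at (322,231)/(322,208), lips at x=295 and 348 px, walls at (322,280)/(323,187). Pocket centre is about (0.474,0.1055), yaw 93.7°. Going back to regrasp.

Emit:
send_rows(
  commands=[
    [0,0,0,-0.742,-0.137,0,1],
    [0,0,0,-0.742,-0.137,0,1],
    [0,0,0,-0.742,-0.137,0,1],
    [0,0,0,-0.742,-0.137,0,1],
    [0,0,0,-0.742,-0.137,0,1],
    [0,0,-0.99,0,0,0.2,1],
    [0,0,-0.99,0,0,0.2,1],
    [0,0,-0.99,0,0,0.2,1],
    [0,0,-0.99,0,0,0,1],
    [0,0,-0.99,0,0,0,1],
  ],
)

```text
time_s: 11.95
ee_pos: [0.4483, -0.0816, 0.1993]
tool_rot: [0.395, 0.919, -0.0, -0.001]
ft_force: [-0.8, -0.2, -0.0]
grip_width: 0.997
```

Emit:
send_rows(
  commands=[
    [0,0,-0.99,0,0,0,1],
    [0,0,-0.99,0,0,0,1],
    [0,0,-0.99,0,0,0,1],
    [0,0,-0.99,0,0,0,1],
    [0,0,0,0,0,0,1],
    [0,0,0,0,0,0,1],
  ],
)

```text
time_s: 12.55
ee_pos: [0.449, -0.0811, 0.2]
tool_rot: [0.133, 0.991, -0.0, -0.0]
ft_force: [0.2, 0.4, -0.0]
grip_width: 1.002
```

```bash
python3 go.py 0.449 -0.08 0.03 165.2; python3 pk.py w4 .08
```

```text
t 12.55 p [ 0.449  -0.0811  0.2   ] psi 164.68 tilt [-0.0009  0.0001] j [-0.2   0.22  2.02 -0.    0.9  -1.51] F [ 0.2  0.4 -0. ] grip 1.002
turn units total [-0.001 -0.006 -0.066]
shift now-axes [3.000e-03 2.200e-02 3.399e+00] after-turn axes [0.006 0.022 3.399]
[616. 170.] [631. 214.] ((473.69635009765625, 150.2186737060547), (33.53825378417969, 8.878314971923828), 3.892416477203369)
[294. 201.] [346. 277.] ((448.5450744628906, -80.08843231201172), (40.417293548583984, 60.46305847167969), 75.86493682861328)
0.07965249831421137
```

Emit:
send_rows(
  commands=[
    [0,0,-0.07,0,0.02,0.5,1],
    [0,0,0,0,0,0.5,1],
    [0,0,0,0,0,0.5,1],
    [0,0,0,0,0,0.5,1],
    [0,0,0,0,0,0.5,1],
    [0,0,0,0,0,0.4,1],
    [0,0,0,0,0,0.3,1],
    [0,0,0,0,0,0.2,1],
    [0,0,0,0,0,0,1],
    [0,0,0,0,0,0,1],
  ],
)

```text
time_s: 13.6
ee_pos: [0.45, -0.0796, 0.0305]
tool_rot: [0.126, 0.992, -0.0, 0.0]
ft_force: [0.1, 0.7, -0.4]
grip_width: 1.0
```

Emit:
send_rows(
  commands=[
    [0,0,0,0,0,0,-1],
    [0,0,0,0,0,0,-1],
    [0,0,0,0,0,0,-1],
    [0,0,0,0,0,0,-1],
    [0,0,0,0,0,0,-1],
    [0,0,0,0,0,0,-1],
    [0,0,0,0,0,0,-1],
    [0,0,0,0,0,0,-1],
    [0,0,0,0,0,0,-1],
  ],
)

```text
time_s: 14.5
ee_pos: [0.4502, -0.0795, 0.031]
tool_rot: [0.126, 0.992, -0.0, 0.001]
ft_force: [-1.0, 1.3, 5.4]
grip_width: 0.487
```

```bash
python3 go.py 0.449 -0.08 0.2 93.7
```

```text
t 14.5 p [ 0.4502 -0.0795  0.031 ] psi 165.52 tilt [ 0.001  -0.0002] j [-0.2   0.54  2.1  -0.    0.5  -1.52] F [-1.   1.3  5.4] grip 0.487
turn units total [5.000e-03 6.000e-03 8.978e+00]
shift now-axes [ 0.018 -0.015 -3.38 ] after-turn axes [-0.008 -0.025 -3.38 ]
```

Emit:
send_rows(
  commands=[
    [0,0,0,0,0,-0.15,-1],
    [0,0,0,0,0,-0.3,-1],
    [0,0,0,0,0,-0.45,-1],
    [0,0,0,0,0,-0.6,-1],
    [0,0,0,0,0,-0.6,-1],
    [0,0,0,0,0,-0.5,-1],
    [0,0,0.6,0,0,0,-1],
    [0,0,0.9,0,0,0,-1],
    [0,0,0.9,0,0,0,-1],
    [0,0,0.9,0,0,0,-1],
  ],
)

```text
time_s: 15.5
ee_pos: [0.4495, -0.0793, 0.1608]
tool_rot: [0.352, 0.936, 0.0, 0.0]
ft_force: [-0.0, -0.6, -1.2]
grip_width: 0.487
```

Emit:
send_rows(
  commands=[
    [0,0,0.9,0,0,0,-1],
    [0,0,0.9,0,0,0,-1],
    [0,0,0.9,0,0,0,-1],
    [0,0,0.9,0,0,0,-1],
    [0,0,0.9,0,0,0,-1],
    [0,0,0.9,0,0,0,-1],
    [0,0,0.25,0,0,0,-1],
    [0,0,0,0,0,0,-1],
  ],
)

```text
time_s: 16.3
ee_pos: [0.4495, -0.0794, 0.1606]
tool_rot: [0.683, 0.731, -0.0, -0.0]
ft_force: [-0.7, -0.1, -2.0]
grip_width: 0.482
```

```bash
python3 go.py 0.4738 0.1055 0.16 93.7
```

```text
t 16.3 p [ 0.4495 -0.0794  0.1606] psi 93.92 tilt [-0.0001  0.    ] j [-0.2   0.29  2.05 -0.    0.81 -0.27] F [-0.7 -0.1 -2. ] grip 0.482
turn units total [-0.001 -0.     0.027]
shift now-axes [3.655 0.737 0.012] after-turn axes [3.658 0.723 0.012]
```

Emit:
send_rows(
  commands=[
    [0,0,0.03,0.4,0.08,0,-1],
    [0,0,0,0.65,0.13,0,-1],
    [0,0,0,0.7,0.14,0,-1],
    [0,0,0,0.7,0.14,0,-1],
    [0,0,0,0.7,0.14,0,-1],
    [0,0,0,0.4,0.08,0,-1],
    [0,0,0,0.1,0.02,0,-1],
    [0,0,0,0,0,0,-1],
    [0,0,0,0,0,0,-1],
  ],
)

```text
time_s: 17.2
ee_pos: [0.4741, 0.1044, 0.1603]
tool_rot: [0.684, 0.73, -0.0, -0.0]
ft_force: [-0.2, -0.2, -2.6]
grip_width: 0.483
```

```bash
python3 go.py 0.4738 0.1055 0.05 93.7; python3 - <<'E'
from h import *
f=grab("wrist");save(f,"w5.png")
E
```

```text
t 17.2 p [0.4741 0.1044 0.1603] psi 93.7 tilt [-0.0006 -0.0003] j [ 0.19  0.33  1.99 -0.    0.83  0.13] F [-0.2 -0.2 -2.6] grip 0.483
turn units total [-0.004  0.002  0.001]
shift now-axes [ 0.024 -0.003  2.205] after-turn axes [ 0.023 -0.004  2.205]
```

View pics/w5.png

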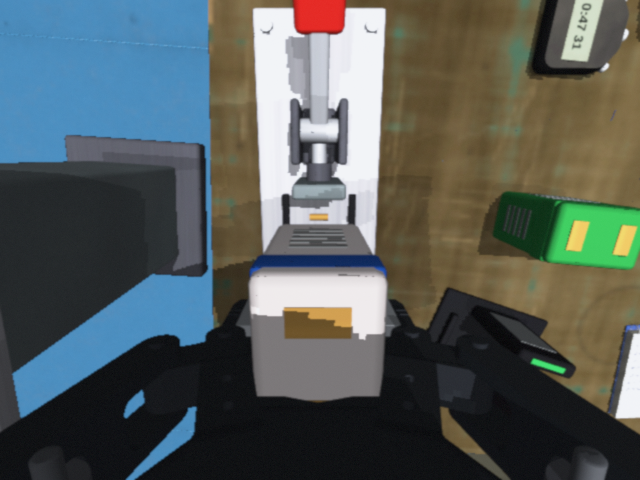

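The held pack (centred at column 318) lines up with the nest lips at 285 and 353 px. Lowering.

Emit:
send_rows(
  commands=[
    [0,0,0,0.02,0,0.2,-1],
    [0,0,0,0,0,0.3,-1],
    [0,0,0,0,0,0.3,-1],
    [0,0,0,0,0,0.2,-1],
    [0,0,0,0,0,0,-1],
  ],
)

```text
time_s: 17.75
ee_pos: [0.4733, 0.1053, 0.1087]
tool_rot: [0.684, 0.729, -0.001, -0.001]
ft_force: [-0.4, 0.3, -2.4]
grip_width: 0.487
```

Emit:
send_rows(
  commands=[
    [0,0,0,0,0,0.25,-1],
    [0,0,0,0,0,0.3,-1],
    [0,0,0,0,0,0.3,-1],
    [0,0,0,0,0,0.25,-1],
    [0,0,0,0,0,0.1,-1],
    [0,0,0,0,0,0,-1],
  ],
)

```text
time_s: 18.35
ee_pos: [0.474, 0.1059, 0.0496]
tool_rot: [0.684, 0.729, -0.001, -0.0]
ft_force: [-0.1, -0.1, -2.5]
grip_width: 0.485
```

Emit:
send_rows(
  commands=[
    [0,0,0,0,0,0.1,-1],
    [0,0,0,0,0,0.06,-1],
    [0,0,0,0,0,0,-1],
  ],
)

```text
time_s: 18.65
ee_pos: [0.4744, 0.1061, 0.0423]
tool_rot: [0.684, 0.73, 0.0, -0.0]
ft_force: [0.9, 0.3, -1.6]
grip_width: 0.484
```

```bash
python3 go.py 0.4738 0.1055 0.039 93.7
```

```text
t 18.65 p [0.4744 0.1061 0.0423] psi 93.69 tilt [0. 0.] j [0.2  0.54 2.03 0.   0.57 0.13] F [ 0.9  0.3 -1.6] grip 0.484
turn units total [ 0.    -0.    -0.001]
shift now-axes [-0.01  -0.012  0.065] after-turn axes [-0.01  -0.012  0.065]
```

Emit:
send_rows(
  commands=[
    [0,0,0,0,0,0.03,-1],
    [0,0,0,0,0,0.02,-1],
    [0,0,0,0,0,0,-1],
  ],
)

```text
time_s: 18.95
ee_pos: [0.4744, 0.1061, 0.0398]
tool_rot: [0.684, 0.73, 0.0, -0.0]
ft_force: [0.2, 0.0, -2.0]
grip_width: 0.486
```

Emit:
send_rows(
  commands=[
    [0,0,0,0,0,0.02,-1],
    [0,0,0,0,0,0,-1],
  ],
)

```text
time_s: 19.15
ee_pos: [0.4746, 0.1061, 0.039]
tool_rot: [0.684, 0.729, 0.0, 0.0]
ft_force: [0.2, 0.2, -0.2]
grip_width: 0.484
```

Emit:
send_rows(
  commands=[
    [0,0,0,0,0,0,1],
    [0,0,0,0,0,0,1],
    [0,0,0,0,0,0,1],
    [0,0,0,0,0,0,1],
    [0,0,0,0,0,0,1],
    [0,0,0,0,0,0,1],
    [0,0,0,0,0,-0.3,1],
    [0,0,0,0,0,-0.6,1],
    [0,0,0,0,0,-0.8,1],
    [0,0,0,0,0,-0.8,1],
  ],
)

```text
time_s: 20.15
ee_pos: [0.4738, 0.1059, 0.1648]
tool_rot: [0.684, 0.729, -0.001, -0.0]
ft_force: [0.5, 0.4, -0.6]
grip_width: 0.998
```

Emit:
send_rows(
  commands=[
    [0,0,0,0,0,-0.8,1],
    [0,0,0,0,0,-0.5,1],
    [0,0,0,0,0,-0.2,1],
    [0,0,0,0,0,0,1],
    [0,0,0,0,0,0,1],
  ],
)

```text
time_s: 20.65
ee_pos: [0.4736, 0.1059, 0.2376]
tool_rot: [0.684, 0.729, -0.001, -0.001]
ft_force: [-0.5, 0.5, -0.6]
grip_width: 1.0
```

```bash
python3 go.py 0.4638 0.2572 0.16 93.7; python3 pk.py w6 .088; python3 - <<'E'
from h import *
f=dict(np.load("w6.npz"));P=cloud(f);hsv=cv2.cvtColor(f["color"],cv2.COLOR_RGB2HSV)
m=((hsv[...,0]<8)|(hsv[...,0]>172))&(hsv[...,1]>150)&(hsv[...,2]>100)&(P[...,1]>.15)
print(P[m].min(0),P[m].max(0),np.median(P[m],0))
E
```

```text
t 20.65 p [0.4736 0.1059 0.2376] psi 93.69 tilt [-0.0019 -0.0004] j [ 0.2   0.21  1.92 -0.    1.01  0.13] F [-0.5  0.5 -0.6] grip 1.0
turn units total [-0.013  0.002 -0.002]
shift now-axes [3.034e+00 2.000e-03 1.551e+00] after-turn axes [ 3.033e+00 -1.000e-03  1.551e+00]
[301.  46.] [338.  90.] ((467.0305480957031, 233.99122619628906), (28.690916061401367, 29.86173439025879), 6.420481204986572)
[296. 195.] [343. 264.] ((474.96929931640625, 107.46257019042969), (40.599552154541016, 61.21260070800781), 2.8185369968414307)
0.08704257836735813
[ 0.45025692  0.16960171 -0.00261262] [0.73647284 0.31492915 0.37961681] [0.46667536 0.25574049 0.10234851]
```

View pics/w6.png

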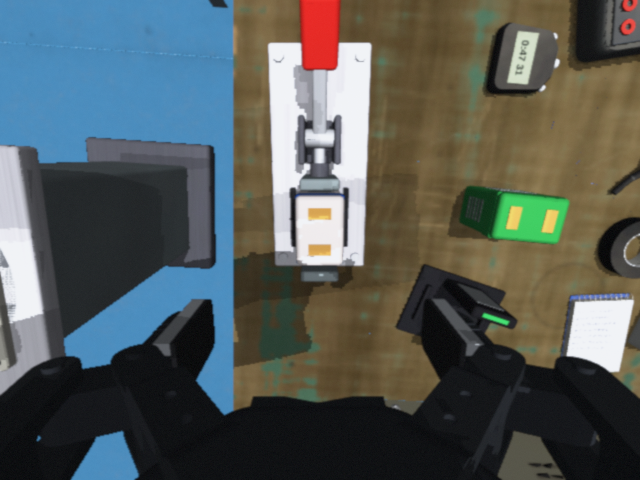

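Pack is upright in the pocket at (320,230), about 1 mm from the pocket centre, and the clamp is still open. Now shutting the fingers and moving over the lever pad.

Emit:
send_rows(
  commands=[
    [0,0,0,0.4,0,0,-1],
    [0,0,0,0.6,0,0,-1],
    [0,0,0,0.7,0,0,-1],
    [0,0,0,0.7,0,0,-1],
    [0,0,0,0.5,0,0,-1],
    [0,0,0,0.13,0,0.3,-1],
    [0,0,0,0,0,0.6,-1],
    [0,0,0,0,0,0.6,-1],
    [0,0,0,0,0,0.4,-1],
    [0,0,0,0,0,0,-1],
  ],
)

```text
time_s: 21.7
ee_pos: [0.4617, 0.2558, 0.1395]
tool_rot: [0.684, 0.73, -0.004, -0.001]
ft_force: [-0.6, 0.2, -0.3]
grip_width: -0.002
```

```bash
python3 go.py 0.464 0.2572 0.06 93.7
```

```text
t 21.7 p [0.4617 0.2558 0.1395] psi 93.7 tilt [-0.0078 -0.0041] j [ 0.48  0.42  1.9  -0.    0.83  0.42] F [-0.6  0.2 -0.3] grip -0.002
turn units total [-0.058  0.026 -0.   ]
shift now-axes [0.032 0.06  1.589] after-turn axes [0.026 0.047 1.589]
```

Emit:
send_rows(
  commands=[
    [0,0,0,0.03,0.04,0.2,-1],
    [0,0,0,0,0,0.25,-1],
    [0,0,0,0,0,0.25,-1],
    [0,0,0,0,0,0.2,-1],
    [0,0,0,0,0,0.2,-1],
    [0,0,0,0,0,0.2,-1],
    [0,0,0,0,0,0.15,-1],
    [0,0,0,0,0,0,-1],
  ],
)

```text
time_s: 22.5
ee_pos: [0.4656, 0.2583, 0.0701]
tool_rot: [0.684, 0.729, -0.001, -0.0]
ft_force: [-0.7, -0.3, -0.1]
grip_width: 0.001
```

```bash
python3 go.py 0.464 0.2572 0.057 93.7
```

```text
t 22.5 p [0.4656 0.2583 0.0701] psi 93.69 tilt [-0.0021 -0.0012] j [ 0.48  0.54  1.92 -0.    0.68  0.42] F [-0.7 -0.3 -0.1] grip 0.001
turn units total [-0.016  0.007 -0.001]
shift now-axes [-0.02  -0.034  0.261] after-turn axes [-0.02  -0.034  0.261]
```

Emit:
send_rows(
  commands=[
    [0,0,0,0,0,-0.4,-1],
    [0,0,0,0,0,-0.7,-1],
    [0,0,0,0,0,-0.8,-1],
    [0,0,0,-0.3,0,-0.6,-1],
    [0,0,0,-0.6,0,-0.5,-1],
    [0,0,0,-0.7,0,0,-1],
    [0,0,0,-0.6,0,0,-1],
    [0,0,0,-0.4,0,0,-1],
    [0,0,0,0,0,0,-1],
    [0,0,0,0,0,0,-1],
  ],
)

```text
time_s: 23.5
ee_pos: [0.475, 0.1291, 0.2215]
tool_rot: [0.684, 0.729, 0.0, -0.0]
ft_force: [0.6, 0.5, -0.1]
grip_width: -0.002
```

```bash
python3 go.py; python3 pk.py w7 .088; python3 - <<'E'
from h import *
f=dict(np.load("w7.npz"));P=cloud(f);hsv=cv2.cvtColor(f["color"],cv2.COLOR_RGB2HSV)
m=((hsv[...,0]<8)|(hsv[...,0]>172))&(hsv[...,1]>150)&(hsv[...,2]>100)&(P[...,1]>.15)&(P[...,1]<.3)&(abs(P[...,0]-.465)<.03)
print(np.percentile(P[m],[5,50,95],axis=0).round(4))
E
```

```text
t 23.5 p [0.475  0.1291 0.2215] psi 93.61 tilt [0.0002 0.0003] j [0.24 0.24 1.93 0.   0.97 0.18] F [ 0.6  0.5 -0.1] grip -0.002
[297. 209.] [335. 219.] ((472.66845703125, 147.20681762695312), (30.576196670532227, 8.11793041229248), 4.3346357345581055)
[291. 232.] [340. 296.] ((475.2372131347656, 104.32333374023438), (40.301048278808594, 56.11605453491211), 4.54736852645874)
0.0868481954550121
[[0.4517 0.2484 0.0523]
 [0.4641 0.2709 0.0542]
 [0.4763 0.2911 0.0557]]
```

View pics/w7.png

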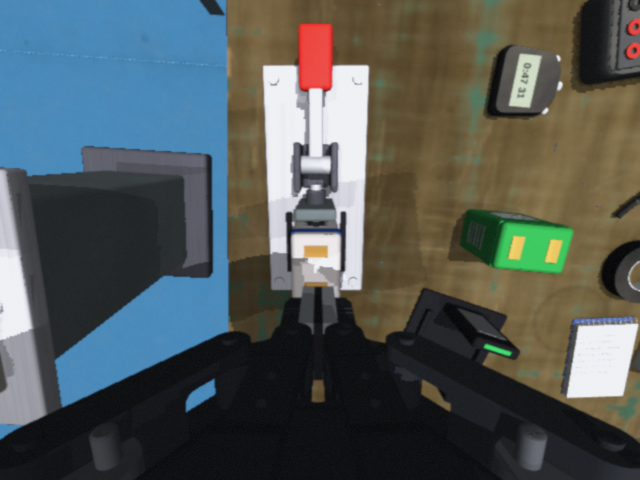

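The lever is down and level at (316,57) with its pad at z = 0.054. The pack stands upright, pushed about 4–5 mm toward the far wall, which is within limits. The robot touches nothing, so I'm handing in.

```bash
python3 -c "
from plant import arm
print(arm.hand_in())"
```

```text
the job is handed in; nothing more can be done
None
```

I handed the job in at about 23.5 s of the 58 s allowed. No verdict was reported, so the checks below are my own.

- **Moving the pack:** I lifted it out of the charger across its 62 mm, stood it on the bare bench at about (0.449, -0.080) and let go. I then regripped it across its 42 mm, stood it in the nest pocket about 1 mm from centre, and let go with the clamp still open.
- **Lever:** I pressed it down with shut fingers. In the last image the pad is level at z = 0.054 m (0.055 m is fully down) with the gripper well clear.
- **Pack at the end:** it is upright, with its top at 0.087 m. The clamp has pushed it about 4–5 mm towards the far wall. That figure comes from its front edge, because the gripper hid its rear edge, and the limit is 7.5 mm.
- **Bystanders:** the stopwatch looked undisturbed in the last image. The spanner was out of that view, and the arm was never low near it.
- **Disagreements:** the camera positions differed from each other by up to 2–4 mm, within the clearances.

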